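Snug the bench clamp on a pump head

TASK

Two bench clamps with crank handles stand on the lab bench. Turn the crank of the one that holds the square steel pump head clockwise (seen from above) until its rubber pad meets the block, then snug it by feel, about an eighth of a turn further, without cranking it down hard. Let go, and leave the other clamp, with the round filter housing, as it is.

Things in the scene. Friction and masses are not known exactly. Their poses are not given: they have to be found in the camera images.
- clamp_pad: Black rubber pad, 36 mm wide, at the foot of the upright screw of the grey C-clamp (bolted down) over the pump head. Origin: centre of its underside, on the screw axis = centre of the crank's circle; z up. Sinks 20 mm per clockwise turn; starts 6-12 mm above the block. On the block it is springy: 30 N per further mm of travel. Snug: about 75 N, 1/8 turn past contact. Over 150 N is too hard.
- clamp_knob (a point): Grip point of that clamp's crank knob: black upright cylinder 24 mm wide, 149-197 mm above the bench, spins free on the steel crank arm (top at 150 mm), 60 mm from the screw axis. Point: on its axis, at 178 mm always. Starts at any angle. Drag at the knob: 4 N turning free (2 N held still), 3-4 N more when snug. Friction holds up to 75 N of squeeze; past that it springs back to 75 N when let go.
- pump_head: Square stainless steel pump head, 56 x 56 x 44 mm, 0.8 kg, with a large and two small dark bores on two sides, standing loose on the foot plate (14 mm above the bench) under the pad. Origin: centre of its underside; its flat top is 44 mm above it, z up.
- spare_knob (a point): The same point on the crank knob of the other, identical clamp, which holds a round steel filter housing, 52 mm across and 34 mm tall. Not to be moved.

How it is judged:
At the end, for the whole second after the job is handed in: The pad presses on the pump head with 25 to 150 N and is at rest; the pump head stands upright (within 6 degrees) with its centre within 20 mm of the screw axis; the other clamp's knob is within 15 mm of where it was (contact force between clamp_pad and pump_head between 25 and 150 N and horizontal distance between clamp_pad and pump_head below 0.02 m and angle between pump_head's own z axis and vertical below 0.1 rad and linear speed of clamp_pad below 0.005 m/s and distance of spare_knob from where it was at the start of the episode below 0.015 m); the robot touches nothing.
It fails at once if the pump head is squeezed with more than 150 N (contact force between clamp_pad and pump_head above 150 N).
It fails at once if the other clamp's crank is turned (its knob moved more than 15 mm) (distance of spare_knob from where it was at the start of the episode above 0.015 m).
It fails at once if the pump head is pushed about (more than 20 mm) (distance of pump_head from where it was at the start of the episode above 0.02 m).
It also fails if it takes over 45 s, if anything falls off the work surface, if the arm or the gripper's body presses on something with over 40 N, if the wrist force passes 120 N, or if a joint passes its speed limit or range.

ROBOT

A 7-joint arm with a two-finger parallel gripper is mounted at the origin on the work surface. World frame = base frame: x ahead of the robot, y to its left, z up, the work surface at z = 0. Lengths are in m, angles in rad, forces in N, time in s.
With the tool pointing down it reaches from about 0.425 to 0.925 m from the base axis. Payload 6.8 kg.
Tool frame: the origin (TCP) lies at the very end of the fingers, on their centre line; the grasp point (between the pads) lies bot.hold_point_z behind it (bot.hold_point_z is the distance from the TCP to the grasp point, in m); x points along the fingers, z is the direction in which the jaws open and shut, and the axes are right-handed (so a half turn about x gives the same grasp; the last joint's range is limited). The gripper opens to 85 mm and grips with 20 to 120 N. Pads are 22 mm wide; open, the fingers measure 114 mm over their backs; the gripper's body (76 mm by 85 mm) begins 54 mm behind the grasp point. The pads swing forward as they close: fully open they stand 13 mm farther back than shut.
Start: joints at [1.041, 0.477, 0.022, 1.555, -0.011, 1.109, -0.083], TCP at [0.276, -0.616, 0.231] pointing down, gripper open.
Joint ranges: [-2.96, 2.96], [-0.34, 2.1], [-1.41, 1.46], [0.24, 2.44], [-1.37, 4.51], [0.17, 1.92], [-2.96, 2.96]. Speed limits (rad/s): [2.39, 2.39, 3.14, 3.14, 3.14, 3.14, 3.14].

INTERFACE

Orientations are given as a unit quaternion [w, x, y, z].
In Python, from station import bot gives the robot as it stands.
- The arm moves only by the tool drive_tool, never from a script. Its arguments are lists of equal length, an entry for each row: "slide": the shift along the world's x, y, z in mm, a list of three; "turn": the turn, a rotation vector about the world's x, y, z in rad, a list of three; "gripper": the opening, from 0 (shut) to 1 (fully open). A call has 1 to 10 rows; each row is the pose to reach, as a shift and turn from the pose measured when the call began; what a row does not reach only later rows make up. A row lasts 1/10 s, in which the tool goes at most 50 mm and 8.59 degrees, less where a joint would pass 70% of its speed; a pose out of reach is approached as far as the arm can. A call with a gripper value outside its range is refused whole. The fingers move at their own pace and stop on an object; "squeeze" is the grip in N (left out, the last holds). Time passes only in rows, so rows that repeat a pose let the fingers close. It gives the time, the measured TCP pose, the force and the opening at its end, in the units of the state.
- bot.get_obs(): the state, without advancing time (a new reading comes with each control period).
- bot.read_camera(name): name is "scene" or "top" or "wrist"; returns a dict with "color" (420x560x3 uint8, red, green, blue), "fovy" (degrees; the focal length in pixels is half the picture's height over the tangent of half this angle, whatever the lens; pixels are square), "cx", "cy" (the principal point, pixels), "dist_coeffs" ([k1, k2, p1, p2, k3] as OpenCV has them; the pictures are not rectified), "R" (3x3) and "t" (3): a world point X has camera coordinates R X + t. Camera axes: x right, y down, z forward; pixel columns grow to the right and rows downward; lengths in m; the calibration is good to about 2 mm. A picture is of the moment at which its call begins. There is no depth.
- bot.hand_in(): hands the job in, once; it reports no verdict.
The state is a dict: "t": time; "q": joint angles; "joint_vel": joint speeds; "joint_torque": joint torques, N m; "eef_pos": TCP position; "tool_rot": TCP orientation; "contact_force": force on the tool from outside, world axes, zero at the start; "torque": the same for the moment, N m; "gripper_width": opening from 0.0 (shut) to 1.0 (fully open).
Only numpy, scipy, OpenCV 4.12 (cv2) and the standard library are available. Lean on these libraries where they do the work, as an engineer would, in place of code of your own. Each camera call takes 0.05 s, during which the arm holds its last target.

## Working session

There is one attempt and no reset: what is moved stays moved. The work goes in short steps, Python scripts to look and compute and a tool call to move; the robot and the scene stay as the last step left them, time stands still between calls to the robot, and variables do not carry over. Pictures are saved under pics/ and viewed, and the job is handed in when it is done.

Besides the shell and the picture viewer there is one more tool, called after "Call:" as name(argument=value, ...), one argument or row to a line, values as JSON. drive_tool: Moves the arm, as the interface text tells. Its arguments: {"type":"object","properties":{"slide":{"type":"array"},"turn":{"type":"array"},"gripper":{"type":"array"},"squeeze":{"type":"number"}},"required":["slide","turn","gripper"]}

```bash
ls; mkdir -p pics; python3 - <<'E'
from station import bot
import cv2
o=bot.get_obs();print(o,bot.hold_point_z)
for n in("scene","top","wrist"):
    c=bot.read_camera(n);cv2.imwrite(f"pics/a_{n}.png",c["color"][...,::-1]);print(n,c["fovy"],c["cx"],c["cy"],c["dist_coeffs"],c["R"],c["t"])
E
```

```text
pics
{'t': 0.0, 'q': array([ 1.04088694,  0.47781524,  0.02232217,  1.55643957, -0.01149915,
        1.1093481 , -0.08309617]), 'joint_vel': array([-0.00017002,  0.00061289, -0.0014439 , -0.00112476,  0.00049746,
        0.00025343, -0.00033766]), 'joint_torque': array([ 9.62567938e-04, -5.96445358e+01,  1.60801359e+00, -2.81191564e+01,
        1.23517096e-02,  9.41959064e-03,  1.83351702e-06]), 'eef_pos': array([ 0.27610124, -0.61528741,  0.23032027]), 'tool_rot': array([ 0.59301807,  0.38455724,  0.59418392, -0.38391506]), 'contact_force': array([-0.09894675, -0.70164717, -0.04323249]), 'torque': array([ 0.02287228, -0.02762494, -0.01880188]), 'gripper_width': 0.9999047525156185} 0.0187
scene 49.87984271650291 273.65291399113477 205.25205111455915 [-0.11626901  0.          0.          0.          0.        ] [[-0.68665988  0.72686186 -0.01303999]
 [ 0.47789333  0.43779934 -0.76154429]
 [-0.5478286  -0.52915363 -0.64798168]] [ 0.39621741 -0.17326058  1.22506834]
top 46.913241470570924 277.66775538043265 203.4174075754072 [-0.15642061  0.          0.          0.          0.        ] [[ 0.10797259 -0.99414907 -0.00309075]
 [-0.969599   -0.10461854 -0.22120745]
 [ 0.21958983  0.02688113 -0.97522188]] [-0.05168998  0.6011181   0.8468458 ]
wrist 67.75358262349222 283.0075718847297 211.13864899431678 [-0.06316768  0.          0.          0.          0.        ] [[ 0.40975501 -0.91219465 -0.00132183]
 [-0.86628575 -0.38958597  0.31268477]
 [-0.28574434 -0.12697907 -0.94985603]] [-0.67459786 -0.03979368  0.38068574]
```

View pics/a_scene.png

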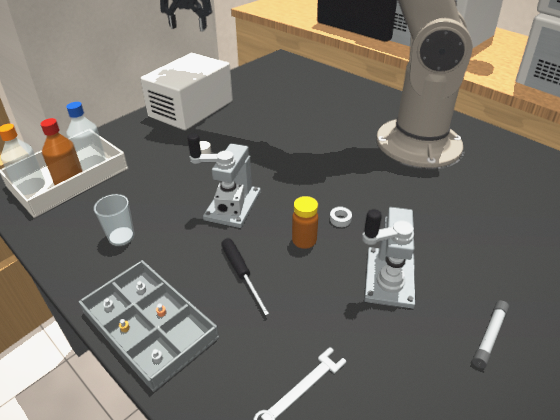

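View pics/a_top.png

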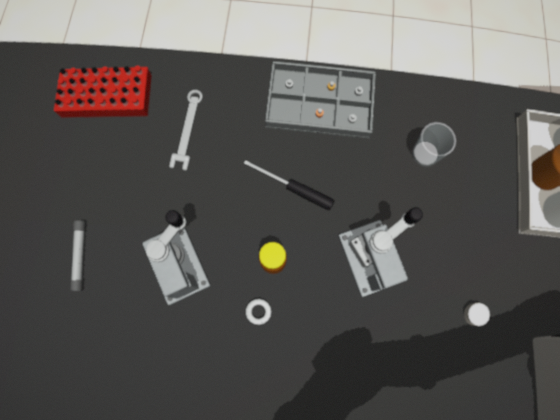

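View pics/a_wrist.png

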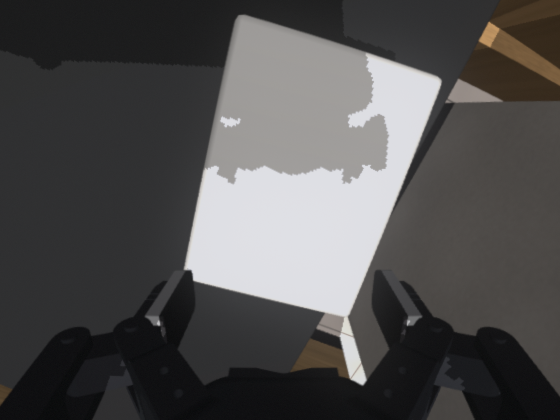

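The pump-head clamp is at scene (228,185) and top (375,255). Its knob is at scene (195,148) and top (414,215). The other clamp is at scene (393,260) and top (172,260). I'll zoom in to get accurate pixels.

```bash
python3 - <<'E'
import cv2,numpy as np
a=cv2.imread("pics/a_scene.png");b=cv2.imread("pics/a_top.png")
z=lambda im,x,y,w,h,s:cv2.resize(im[y:y+h,x:x+w],None,fx=s,fy=s,interpolation=cv2.INTER_CUBIC)
A=z(a,170,120,100,110,4);B=z(b,320,190,180,145,4)
A=np.clip(A.astype(int)*1.5+20,0,255).astype(np.uint8);B=np.clip(B.astype(int)*1.5+20,0,255).astype(np.uint8)
cv2.imwrite("pics/z_scene.png",A);cv2.imwrite("pics/z_top.png",B)
E
```

```text
(no output)
```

View pics/z_scene.png

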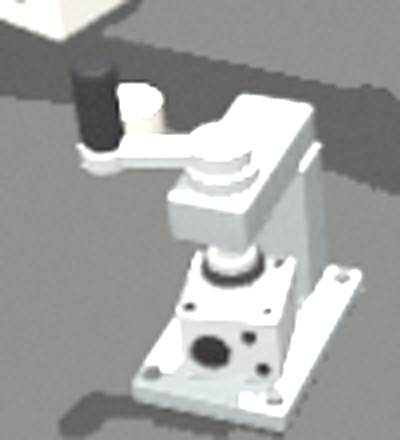

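View pics/z_top.png

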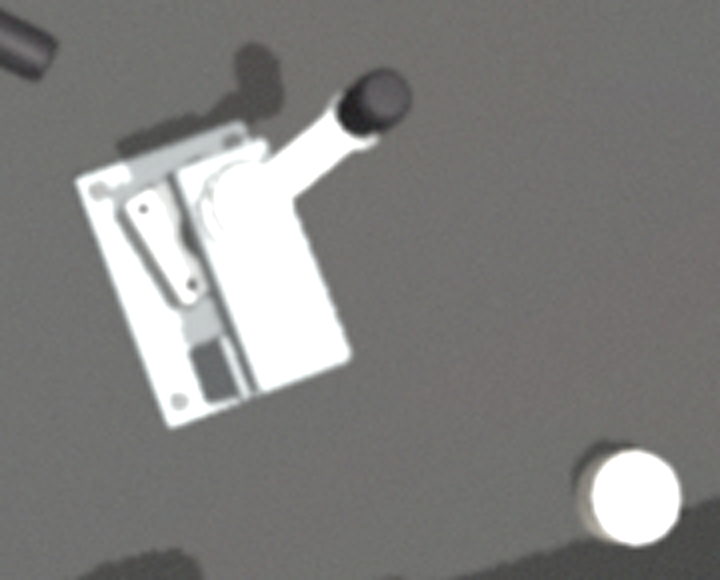

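```bash
cat > h.py <<'E'
import numpy as np,cv2
def ray(c,px):
    f=210/np.tan(np.radians(c["fovy"])/2);K=np.array([[f,0,c["cx"]],[0,f,c["cy"]],[0,0,1.]])
    u=cv2.undistortPoints(np.array([[px]],float),K,np.array(c["dist_coeffs"]))[0,0]
    R=np.array(c["R"]);t=np.array(c["t"]);return -R.T@t,R.T@np.array([u[0],u[1],1])
def onz(c,px,z):
    o,d=ray(c,px);return o+d*(z-o[2])/d[2]
def tri(c1,p1,c2,p2):
    o,d=ray(c1,p1);o2,e=ray(c2,p2);s=np.linalg.lstsq(np.c_[d,-e],o2-o,rcond=None)[0]
    a=o+d*s[0];b=o2+e*s[1];return (a+b)/2,np.linalg.norm(a-b)
def proj(c,X):
    f=210/np.tan(np.radians(c["fovy"])/2);K=np.array([[f,0,c["cx"]],[0,f,c["cy"]],[0,0,1.]])
    return cv2.projectPoints(np.atleast_2d(np.array(X,float)),cv2.Rodrigues(np.array(c["R"]))[0],np.array(c["t"]),K,np.array(c["dist_coeffs"]))[0][:,0]
E
python3 - <<'E'
from h import *
from station import bot
s=bot.read_camera("scene");t=bot.read_camera("top")
kt,ks=(416.2,213.8),(193.75,136.75)
print("knob",tri(s,ks,t,kt),onz(s,ks,.197),onz(t,kt,.197))
# hub / crank
print("hub top",[onz(t,(320+245/4,190+203/4),z) for z in(.15,.158)],[onz(s,(170+225/4,120+142/4),z) for z in(.15,.158)])
# blocks top corners in scene z=.058
for p in((182,308),(278,318),(296,258),(200,255)):print("blk",onz(s,(170+p[0]/4,120+p[1]/4),.058))
print("pad",onz(s,(170+233/4,120+268/4),.066))
w=(320+636/4,190+497/4);print("white",tri(s,(170+138/4,120+100/4),t,w))
for p in((78,180),(245,122),(350,355),(170,427)):print("plate/top",onz(t,(320+p[0]/4,190+p[1]/4),.014),onz(t,(320+p[0]/4,190+p[1]/4),.13))
# other knob
print("spare",tri(s,(373,212),t,(173,216)))
E
```

```text
knob (array([ 0.58039108, -0.21557181,  0.1931386 ]), np.float64(0.003984389267090478)) [ 0.58337424 -0.20799434  0.197     ] [ 0.58092586 -0.21608295  0.197     ]
hub top [array([ 0.53884171, -0.1707002 ,  0.15      ]), array([ 0.53749258, -0.16912294,  0.158     ])] [array([ 0.5403265 , -0.16508506,  0.15      ]), array([ 0.54784104, -0.15578304,  0.158     ])]
blk [ 0.57526821 -0.17158884  0.058     ]
blk [ 0.54628838 -0.12749855  0.058     ]
blk [ 0.5039335  -0.15796036  0.058     ]
blk [ 0.53795246 -0.1993546   0.058     ]
pad [ 0.53992803 -0.16904098  0.066     ]
white (array([ 0.4311079 , -0.39462929,  0.02595472]), np.float64(0.01075002529720111))
plate/top [ 0.5646186  -0.11373081  0.014     ] [ 0.54470729 -0.10114849  0.13      ]
plate/top [ 0.60257872 -0.194883    0.014     ] [ 0.57800614 -0.17233571  0.13      ]
plate/top [ 0.49189164 -0.2547225   0.014     ] [ 0.48091073 -0.22482731  0.13      ]
plate/top [ 0.44853182 -0.16859024  0.014     ] [ 0.44287522 -0.14927154  0.13      ]
spare (array([0.53439412, 0.17749736, 0.19589219]), np.float64(0.0032941529004536594))
```

```bash
python3 - <<'E'
from station import bot
from scipy.spatial.transform import Rotation as R
import numpy as np
q=bot.get_obs()["tool_rot"];print(R.from_quat(q[[1,2,3,0]]).as_matrix().round(3))
E
```

```text
[[-0.     0.912  0.409]
 [ 0.001  0.409 -0.912]
 [-1.    -0.    -0.001]]
```

Call:
drive_tool(
  slide=[
    [0,0,50],
    [50,50,60],
    [80,90,60],
    [110,130,60],
    [140,170,60],
    [170,210,60],
    [200,250,60],
    [230,290,60],
    [260,330,60],
    [270,350,60],
  ],
  turn=[
    [0,0,0],
    [0,0,0],
    [0,0,0.1],
    [0,0,0.2],
    [0,0,0.3],
    [0,0,0.4],
    [0,0,0.5],
    [0,0,0.6],
    [0,0,0.7],
    [0,0,0.7],
  ],
  gripper=[0.6,0.6,0.6,0.6,0.6,0.6,0.6,0.6,0.6,0.6],
)

```text
t: 1.25
eef_pos: [0.5478, -0.2631, 0.2909]
tool_rot: [0.69, 0.156, 0.69, -0.156]
contact_force: [0.8, -0.4, 0.4]
gripper_width: 0.599
```

```bash
python3 - <<'E'
from station import bot
from h import *
c=bot.read_camera("wrist");im=c["color"][...,::-1].copy()
cv2.imwrite("pics/b_wrist.png",im)
print(proj(c,[[.5815,-.2145,.197],[.54,-.168,.15]]))
import pickle;pickle.dump(c,open("b.pkl","wb"))
E
```

```text
[[294.40801225 140.55872642]
 [226.57058425 107.3302924 ]]
```

View pics/b_wrist.png

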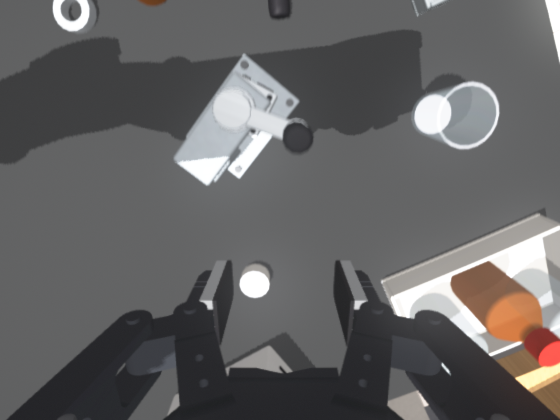

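The wrist view shows the knob top near (298,138) and the hub near (232,108). Both are within a few pixels of the prediction.

```bash
python3 - <<'E'
from h import *
import pickle
c=pickle.load(open("b.pkl","rb"));im=c["color"][...,::-1]
z=cv2.resize(im[70:170,190:330],None,fx=5,fy=5,interpolation=cv2.INTER_CUBIC)
cv2.imwrite("pics/b_z.png",np.clip(z*1.4+20,0,255).astype(np.uint8))
print(onz(c,(298,137.5),.197),onz(c,(232.5,108),.15),onz(c,(232.5,108),.16))
E
```

```text
[ 0.58484917 -0.21361272  0.197     ] [ 0.54438354 -0.17074786  0.15      ] [ 0.54576279 -0.17144414  0.16      ]
```

View pics/b_z.png

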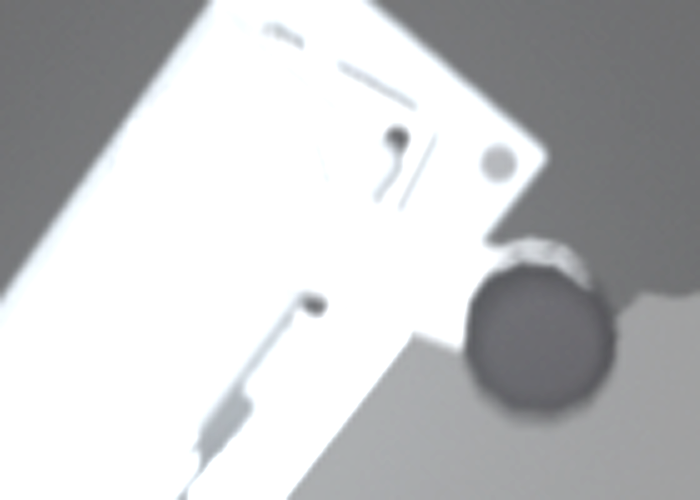

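Call:
drive_tool(
  slide=[
    [20,28,-20],
    [35,48,-50],
    [35,48,-80],
    [35,48,-105],
    [35,48,-120],
    [35,48,-130],
    [35,48,-131],
  ],
  turn=[
    [0,0,0],
    [0,0,0],
    [0,0,0],
    [0,0,0],
    [0,0,0],
    [0,0,0],
    [0,0,0],
  ],
  gripper=[0.6,0.6,0.6,0.6,0.6,0.6,0.6],
)

```text
t: 2.0
eef_pos: [0.5864, -0.2065, 0.1592]
tool_rot: [0.69, 0.156, 0.69, -0.151]
contact_force: [0.0, 0.5, -0.1]
gripper_width: 0.601
```

```bash
python3 - <<'E'
from station import bot
from h import *
c=bot.read_camera("wrist");cv2.imwrite("pics/c_wrist.png",c["color"][...,::-1])
c=bot.read_camera("scene");cv2.imwrite("pics/c_scene.png",cv2.resize(c["color"][110:240,150:290,::-1],None,fx=4,fy=4))
E
```

```text
(no output)
```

View pics/c_wrist.png

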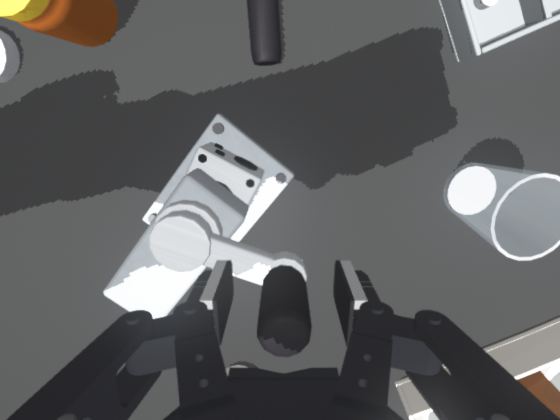

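View pics/c_scene.png

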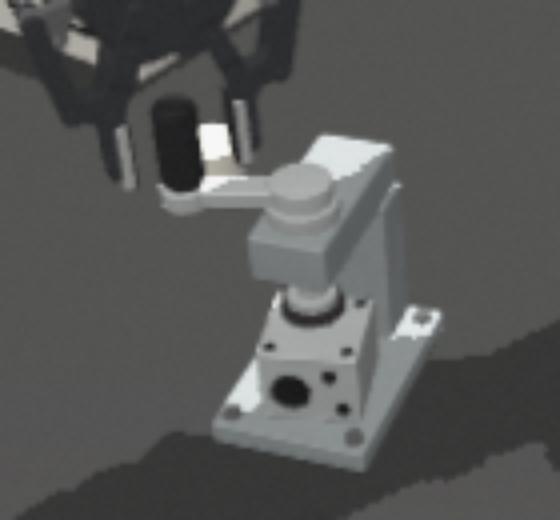

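The knob stands between the open fingers, with its top at wrist (285,340). The arm needs a shift of about 8 mm in -y to centre on it.

Call:
drive_tool(
  slide=[
    [-2,-5,0],
    [-3,-8,0],
    [-3,-8,0],
    [-3,-8,0],
    [-3,-8,0],
    [-3,-8,0],
    [-3,-8,0],
    [-3,-8,0],
  ],
  turn=[
    [0,0,0],
    [0,0,0],
    [0,0,0],
    [0,0,0],
    [0,0,0],
    [0,0,0],
    [0,0,0],
    [0,0,0],
  ],
  gripper=[0.6,0.6,0,0,0,0,0,0],
  squeeze=40,
)

```text
t: 2.9
eef_pos: [0.5836, -0.2143, 0.1615]
tool_rot: [0.691, 0.155, 0.69, -0.151]
contact_force: [-5.1, 1.3, 6.1]
gripper_width: 0.269
```

```bash
python3 - <<'E'
from station import bot
o=bot.get_obs();print(o["eef_pos"],o["contact_force"],o["torque"],o["gripper_width"])
from h import *
c=bot.read_camera("wrist");cv2.imwrite("pics/d_wrist.png",c["color"][...,::-1])
E
```

```text
[ 0.58363881 -0.21433799  0.16150161] [-5.07800419  1.25202237  6.14008406] [0.22740206 0.95828074 0.06449638] 0.2687970049072706
```

View pics/d_wrist.png

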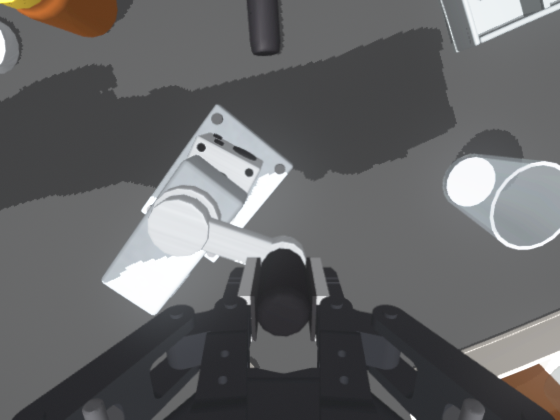

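The knob is gripped (opening 0.269, about 23 mm). Now I'll work out the first arc.

```bash
cat > arc.py <<'E'
import sys,numpy as np
from station import bot
# args: cx cy step_deg n
cx,cy,st,n=map(float,sys.argv[1:5])
o=bot.get_obs();p=o["eef_pos"];d=p[:2]-[cx,cy];th=np.arctan2(d[1],d[0]);f=o["contact_force"]
e=d/np.hypot(*d);print("t",o["t"],"p",p.round(4),"r",np.hypot(*d).round(4),"th",np.degrees(th).round(1),"F",f.round(1),"rad",(f[:2]@e).round(1),"tan(ccw)",(f[:2]@[-e[1],e[0]]).round(1),"gw",round(o["gripper_width"],3))
print([[round(float(1000*(cx+.06*np.cos(a)-p[0])),1),round(float(1000*(cy+.06*np.sin(a)-p[1])),1),0] for a in th-np.radians(st)*np.arange(1,n+1)])
E
python3 arc.py .5425 -.1706 4 10
```

```text
t 2.95 p [ 0.5837 -0.2143  0.1615] r 0.0601 th -46.7 F [-5.4  0.4  6.4] rad -4.0 tan(ccw) -3.7 gw 0.272
[[-3.2, -2.7, 0], [-6.5, -5.2, 0], [-10.0, -7.5, 0], [-13.7, -9.6, 0], [-17.5, -11.4, 0], [-21.4, -12.9, 0], [-25.4, -14.1, 0], [-29.5, -15.1, 0], [-33.6, -15.8, 0], [-37.8, -16.2, 0]]
```

Call:
drive_tool(
  slide=[
    [-3,-2.5,0],
    [-6.5,-5,0],
    [-10,-7.5,0],
    [-13.5,-9.5,0],
    [-17.5,-11.5,0],
    [-21.5,-13,0],
    [-25.5,-14,0],
    [-29.5,-15,0],
    [-33.5,-16,0],
    [-38,-16,0],
  ],
  turn=[
    [0,0,0],
    [0,0,0],
    [0,0,0],
    [0,0,0],
    [0,0,0],
    [0,0,0],
    [0,0,0],
    [0,0,0],
    [0,0,0],
    [0,0,0],
  ],
  gripper=[0,0,0,0,0,0,0,0,0,0],
)

```text
t: 3.95
eef_pos: [0.5454, -0.2315, 0.1617]
tool_rot: [0.691, 0.155, 0.69, -0.152]
contact_force: [4.3, -3.7, -2.7]
gripper_width: 0.265
```

```bash
python3 arc.py .5425 -.1706 4 10
```

```text
t 3.95 p [ 0.5454 -0.2315  0.1617] r 0.061 th -87.3 F [ 4.3 -3.7 -2.7] rad 3.9 tan(ccw) 4.1 gw 0.265
[[-4.2, 0.9, 0], [-8.4, 1.2, 0], [-12.6, 1.7, 0], [-16.7, 2.5, 0], [-20.7, 3.6, 0], [-24.7, 5.0, 0], [-28.5, 6.7, 0], [-32.2, 8.6, 0], [-35.8, 10.8, 0], [-39.2, 13.2, 0]]
```

Tangential drag is about 4 N, so the crank is turning free. I'll shift the centre estimate slightly and continue.

```bash
python3 arc.py .542 -.1715 4 10
```

```text
t 3.95 p [ 0.5454 -0.2315  0.1617] r 0.0601 th -86.8 F [ 4.3 -3.7 -2.7] rad 4.0 tan(ccw) 4.0 gw 0.265
[[-4.2, 0.0, 0], [-8.4, 0.2, 0], [-12.5, 0.7, 0], [-16.6, 1.5, 0], [-20.7, 2.6, 0], [-24.7, 3.9, 0], [-28.5, 5.6, 0], [-32.3, 7.4, 0], [-35.9, 9.6, 0], [-39.3, 12.0, 0]]
```

Call:
drive_tool(
  slide=[
    [-4,0,0],
    [-8.5,0,0],
    [-12.5,0.5,0],
    [-16.5,1.5,0],
    [-20.5,2.5,0],
    [-24.5,4,0],
    [-28.5,5.5,0],
    [-32.5,7.5,0],
    [-36,9.5,0],
    [-39.5,12,0],
  ],
  turn=[
    [0,0,0],
    [0,0,0],
    [0,0,0],
    [0,0,0],
    [0,0,0],
    [0,0,0],
    [0,0,0],
    [0,0,0],
    [0,0,0],
    [0,0,0],
  ],
  gripper=[0,0,0,0,0,0,0,0,0,0],
)

```text
t: 4.95
eef_pos: [0.5052, -0.2198, 0.1617]
tool_rot: [0.691, 0.155, 0.69, -0.152]
contact_force: [3.1, -4.1, -0.9]
gripper_width: 0.266
```

```bash
python3 arc.py .542 -.1715 4 10;  python3 - <<'E'
from station import bot
from h import *
c=bot.read_camera("scene");cv2.imwrite("pics/e_scene.png",cv2.resize(c["color"][110:240,150:290,::-1],None,fx=4,fy=4))
E
```

```text
t 4.95 p [ 0.5052 -0.2198  0.1617] r 0.0607 th -127.3 F [ 3.1 -4.1 -0.9] rad 1.4 tan(ccw) 5.0 gw 0.266
[[-2.8, 3.2, 0], [-5.9, 6.1, 0], [-8.7, 9.1, 0], [-11.3, 12.4, 0], [-13.7, 15.9, 0], [-15.9, 19.5, 0], [-17.7, 23.2, 0], [-19.4, 27.1, 0], [-20.7, 31.0, 0], [-21.8, 35.1, 0]]
```

View pics/e_scene.png

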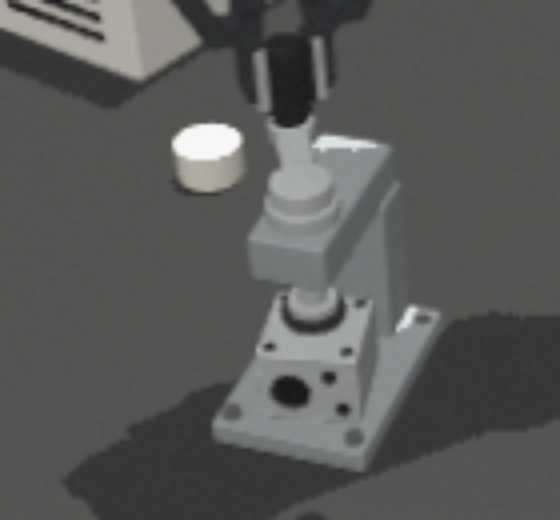

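The crank has turned about 80° and the pad in view has sunk slightly, from around (313,308) to (313,312). From here I take shorter calls and watch the tangential force.

Call:
drive_tool(
  slide=[
    [-3,3,0],
    [-6,6,0],
    [-8.5,9,0],
    [-11,12.5,0],
    [-13.5,16,0],
  ],
  turn=[
    [0,0,0],
    [0,0,0],
    [0,0,0],
    [0,0,0],
    [0,0,0],
  ],
  gripper=[0,0,0,0,0],
)

```text
t: 5.5
eef_pos: [0.4903, -0.2035, 0.1616]
tool_rot: [0.69, 0.155, 0.69, -0.153]
contact_force: [0.8, -5.2, 0.9]
gripper_width: 0.265
```

```bash
python3 arc.py .542 -.1715 4 5
```

```text
t 5.5 p [ 0.4903 -0.2035  0.1616] r 0.0608 th -148.2 F [ 0.8 -5.2  0.9] rad 2.0 tan(ccw) 4.8 gw 0.265
[[-1.4, 4.1, 0], [-3.2, 7.8, 0], [-4.8, 11.7, 0], [-6.1, 15.7, 0], [-7.0, 19.8, 0]]
```

Call:
drive_tool(
  slide=[
    [-2,4,0],
    [-3.5,8,0],
    [-5,11.5,0],
    [-6.5,15.5,0],
    [-7.5,20,0],
  ],
  turn=[
    [0,0,0],
    [0,0,0],
    [0,0,0],
    [0,0,0],
    [0,0,0],
  ],
  gripper=[0,0,0,0,0],
)

```text
t: 6.0
eef_pos: [0.4823, -0.1832, 0.1616]
tool_rot: [0.69, 0.155, 0.691, -0.153]
contact_force: [-1.7, -4.7, 2.4]
gripper_width: 0.268
```

```bash
python3 arc.py .5417 -.1718 4 5
```

```text
t 6.0 p [ 0.4823 -0.1832  0.1616] r 0.0604 th -169.1 F [-1.7 -4.7  2.4] rad 2.6 tan(ccw) 4.3 gw 0.268
[[-0.2, 4.2, 0], [-0.6, 8.4, 0], [-0.6, 12.6, 0], [-0.4, 16.8, 0], [0.1, 20.9, 0]]
```

Call:
drive_tool(
  slide=[
    [0,4,0],
    [-0.5,8.5,0],
    [-0.5,12.5,0],
    [-0.5,17,0],
    [0,21,0],
  ],
  turn=[
    [0,0,0],
    [0,0,0],
    [0,0,0],
    [0,0,0],
    [0,0,0],
  ],
  gripper=[0,0,0,0,0],
)

```text
t: 6.5
eef_pos: [0.4821, -0.1616, 0.1616]
tool_rot: [0.689, 0.155, 0.691, -0.153]
contact_force: [-1.9, -4.2, 3.4]
gripper_width: 0.272
```

```bash
python3 arc.py .5417 -.1718 4 5; python3 - <<'E'
from station import bot
from h import *
c=bot.read_camera("scene");cv2.imwrite("pics/f_scene.png",cv2.resize(c["color"][150:220,190:270,::-1],None,fx=7,fy=7))
E
```

```text
t 6.5 p [ 0.4821 -0.1616  0.1616] r 0.0605 th 170.3 F [-1.9 -4.2  3.4] rad 1.2 tan(ccw) 4.5 gw 0.272
[[1.3, 4.0, 0], [2.5, 8.0, 0], [3.9, 12.0, 0], [5.6, 15.8, 0], [7.5, 19.5, 0]]
```

View pics/f_scene.png

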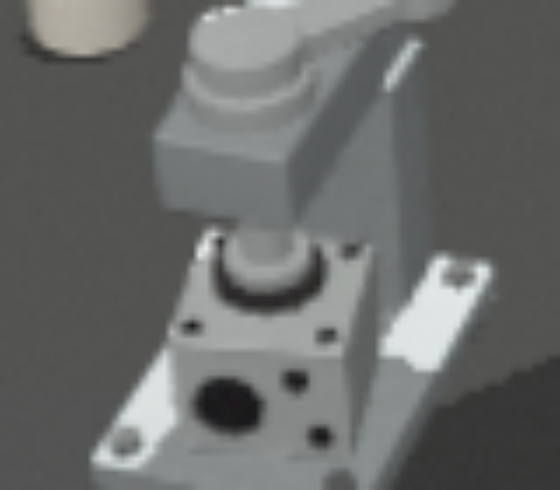

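The crank has turned about 143°, tangential force is still around 4.5 N, and the pad's near edge is at scene (228,194.6). Continuing.

Call:
drive_tool(
  slide=[
    [1,4,0],
    [2.5,8,0],
    [4,12,0],
    [5.5,16,0],
  ],
  turn=[
    [0,0,0],
    [0,0,0],
    [0,0,0],
    [0,0,0],
  ],
  gripper=[0,0,0,0],
)

```text
t: 6.95
eef_pos: [0.4876, -0.1447, 0.1616]
tool_rot: [0.689, 0.155, 0.691, -0.152]
contact_force: [-2.2, -4.9, 2.7]
gripper_width: 0.267
```

```bash
python3 arc.py .5417 -.1718 4 5; python3 - <<'E'
from station import bot
from h import *
c=bot.read_camera("scene")
A=np.array([.5417,-.1718]);n=np.array([1,1])/2**.5
print([ (z,proj(c,[*(A+.018*n),z])[0].round(1)) for z in(.056,.058,.06,.062,.064,.066,.068)], proj(c,[[.575,-.172,.058]]))
E
```

```text
t 6.95 p [ 0.4876 -0.1447  0.1616] r 0.0605 th 153.4 F [-2.2 -4.9  2.7] rad -0.2 tan(ccw) 5.4 gw 0.267
[[2.4, 3.5, 0], [4.7, 7.0, 0], [7.2, 10.4, 0], [9.9, 13.5, 0], [12.9, 16.5, 0]]
[(0.056, array([226.7, 195.7])), (0.058, array([226.7, 194.9])), (0.06, array([226.6, 194.2])), (0.062, array([226.5, 193.5])), (0.064, array([226.4, 192.8])), (0.066, array([226.4, 192. ])), (0.068, array([226.3, 191.3]))] [[215.4685514  196.85899459]]
```

Call:
drive_tool(
  slide=[
    [2.5,3.5,0],
    [5,7,0],
    [7,10.5,0],
  ],
  turn=[
    [0,0,0],
    [0,0,0],
    [0,0,0],
  ],
  gripper=[0,0,0],
)

```text
t: 7.3
eef_pos: [0.4947, -0.1337, 0.1616]
tool_rot: [0.689, 0.155, 0.691, -0.152]
contact_force: [-3.7, -6.2, 3.3]
gripper_width: 0.27
```

```bash
python3 arc.py .5417 -.1718 4 5; python3 - <<'E'
from station import bot
from h import *
c=bot.read_camera("scene");cv2.imwrite("pics/g_scene.png",cv2.resize(c["color"][150:220,190:270,::-1],None,fx=7,fy=7))
E
```

```text
t 7.3 p [ 0.4947 -0.1337  0.1616] r 0.0605 th 141.0 F [-3.7 -6.2  3.3] rad -1.0 tan(ccw) 7.2 gw 0.27
[[3.1, 2.9, 0], [6.1, 5.8, 0], [9.3, 8.6, 0], [12.6, 11.1, 0], [16.1, 13.4, 0]]
```

View pics/g_scene.png

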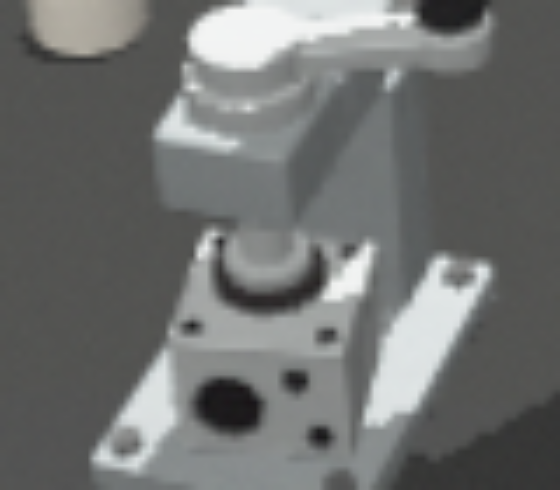

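Tangential force has climbed from 4.5 to 5.4 to 7.2 N, and the pad edge has stayed put between the last two pictures. That puts contact at about θ≈160-168°. I'll go a little further and read again.

Call:
drive_tool(
  slide=[
    [3,3,0],
    [6,6,0],
    [9,8.5,0],
  ],
  turn=[
    [0,0,0],
    [0,0,0],
    [0,0,0],
  ],
  gripper=[0,0,0],
)

```text
t: 7.65
eef_pos: [0.5034, -0.1251, 0.1615]
tool_rot: [0.689, 0.154, 0.692, -0.152]
contact_force: [-5.1, -5.0, 5.1]
gripper_width: 0.271
```

```bash
python3 arc.py .5417 -.1718 4 3
```

```text
t 7.65 p [ 0.5034 -0.1251  0.1615] r 0.0604 th 129.3 F [-5.1 -5.   5.1] rad -0.7 tan(ccw) 7.2 gw 0.271
[[3.6, 2.2, 0], [7.1, 4.5, 0], [10.7, 6.6, 0]]
```

Call:
drive_tool(
  slide=[
    [3.5,2,0],
    [7,4.5,0],
    [8,5,0],
  ],
  turn=[
    [0,0,0],
    [0,0,0],
    [0,0,0],
  ],
  gripper=[0,0,0],
)

```text
t: 7.95
eef_pos: [0.5106, -0.1201, 0.1615]
tool_rot: [0.688, 0.154, 0.692, -0.153]
contact_force: [-7.7, -5.2, 8.7]
gripper_width: 0.271
```

```bash
python3 arc.py .5417 -.1718 4 3
```

```text
t 7.95 p [ 0.5106 -0.1201  0.1615] r 0.0603 th 121.0 F [-7.7 -5.2  8.7] rad -0.5 tan(ccw) 9.3 gw 0.271
[[3.8, 1.8, 0], [7.6, 3.5, 0], [11.5, 5.0, 0]]
```

Drag is about 4.5 N above the free value, which means snug. I'll let it settle, release and lift straight up.

Call:
drive_tool(
  slide=[
    [0,0,0],
    [0,0,0],
    [0,0,0],
    [0,0,0],
    [0,0,0],
  ],
  turn=[
    [0,0,0],
    [0,0,0],
    [0,0,0],
    [0,0,0],
    [0,0,0],
  ],
  gripper=[0,0,0.6,0.6,0.6],
)

```text
t: 8.45
eef_pos: [0.5108, -0.1191, 0.1612]
tool_rot: [0.688, 0.154, 0.693, -0.152]
contact_force: [-0.5, -0.2, 0.7]
gripper_width: 0.603
```

```bash
python3 arc.py .5417 -.1718 4 1; python3 - <<'E'
from station import bot
from h import *
c=bot.read_camera("wrist");cv2.imwrite("pics/h_wrist.png",c["color"][...,::-1])
E
```

```text
t 8.45 p [ 0.5108 -0.1191  0.1612] r 0.0611 th 120.4 F [-0.5 -0.2  0.7] rad 0.1 tan(ccw) 0.5 gw 0.603
[[4.2, 1.1, 0]]
```

View pics/h_wrist.png

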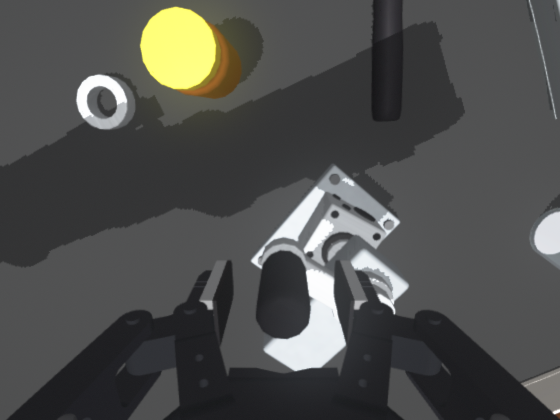

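The knob is free between the open pads, with its top at (284,310), and there is no residual force. Lifting.

Call:
drive_tool(
  slide=[
    [0,0,15],
    [0,0,40],
    [0,0,70],
    [0,0,100],
    [-20,-40,120],
    [-40,-80,130],
    [-50,-120,130],
    [-50,-150,130],
    [-50,-150,130],
    [-50,-150,130],
  ],
  turn=[
    [0,0,0],
    [0,0,0],
    [0,0,0],
    [0,0,0],
    [0,0,0],
    [0,0,0],
    [0,0,0],
    [0,0,0],
    [0,0,0],
    [0,0,0],
  ],
  gripper=[0.6,0.6,0.6,0.6,0.6,0.6,0.6,0.6,0.6,0.6],
)

```text
t: 9.5
eef_pos: [0.4607, -0.2693, 0.291]
tool_rot: [0.688, 0.155, 0.693, -0.152]
contact_force: [0.6, 1.1, -0.9]
gripper_width: 0.599
```

```bash
python3 - <<'E'
from station import bot
from h import *
c=bot.read_camera("scene");s=c["color"][...,::-1];cv2.imwrite("pics/i_scene.png",cv2.resize(s[110:240,150:290],None,fx=4,fy=4))
t=bot.read_camera("top");T=t["color"][...,::-1];cv2.imwrite("pics/i_top.png",T)
a=cv2.imread("pics/a_top.png");print("spare change",cv2.absdiff(a[200:300,130:220],T[200:300,130:220]).max(axis=2).__gt__(40).sum())
E
```

```text
spare change 0
```

View pics/i_scene.png

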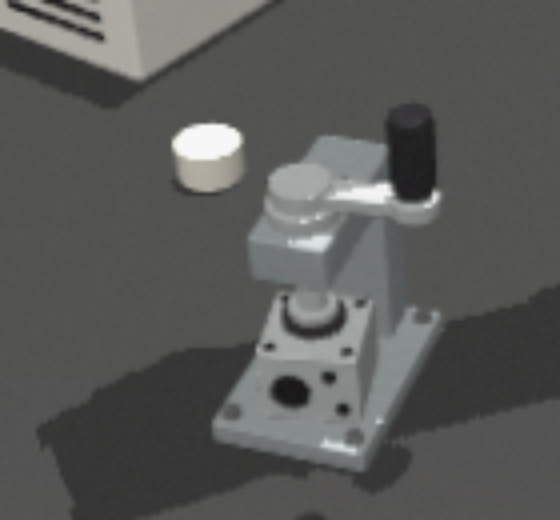

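View pics/i_top.png

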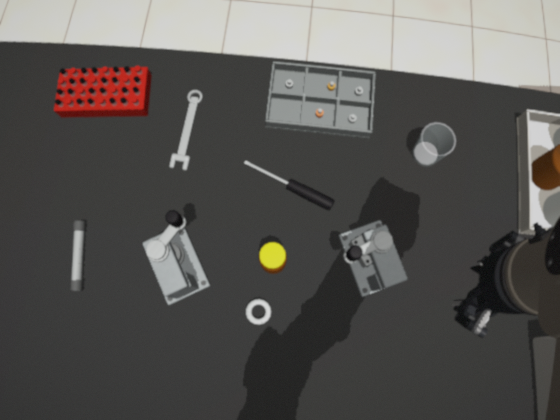

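The block is upright and has not moved, and the pad sits on it. The knob is at top (355,253), where I left it, and the spare clamp shows no change. Handing in.

```bash
python3 - <<'E'
from h import *
from station import bot
t=bot.read_camera("top");p=onz(t,(355,252),.197);d=p[:2]-[.5417,-.1718];print(p,np.degrees(np.arctan2(d[1],d[0])))
print(bot.hand_in())
E
```

```text
[ 0.50858891 -0.12072644  0.197     ] 122.95541983193394
the job is handed in; nothing more can be done
None
```

I gripped the pump-head clamp's knob and turned the crank about 192° clockwise. The last 40–45° of that was past where I judged the pad met the block. I then let go, lifted clear and handed in at about 9.7 s.

**Contact:** I judged it by feel and by camera. Drag was 4–5 N turning free, then rose over the last stretch to 7.2, 7.2 and 9.3 N, and the pad stopped sinking in the pictures. I put contact at roughly θ = 160–168° and stopped at 121°, which should be about 65–80 N on the block.

**Last checks:**
- **Crank:** it stayed where I left it, measured at about 123° in the top camera against 121° at release. That is within the measuring error.
- **Block:** it stands upright and shows no shift.
- **Other clamp:** no pixel in its area of the top view changed noticeably.
- **Arm:** it is clear of everything, with only about 1 N of sensor noise.

**Uncertain:** I could not measure the pad force directly. The final 4.5 N drag rise is slightly above the 3–4 N given for snug, so the force may be somewhat over 75 N. The other signs put it well below 150 N.

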